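Unclamp a labelled box: latch the jig's sprung jaw open and slide the box out

TASK

The small blue box has its label on and can leave the labelling jig. With the fingertips push the red thumb lug of the sprung jaw back until the stop pin has snapped in behind the slide's tooth, then let the jaw come back and rest on the pin, so that it stays open and cannot drag on the label; only then push the box along the fence, out from between the jaws, up to the jig's end stop. Only push: lift or tip nothing, and leave the other things on the bench where they are.

Things in the scene. Friction and masses are not known exactly. Their poses are not given: they have to be found in the camera images.
- jig: Labelling jig fixed on the bench: plywood board 15 mm thick, x -60 to 205 mm, y -120 to 180 mm. Origin on the bench below the clamping place; z up; +x: the jaw opens; +y: the box leaves. Behind the jaw (x over 95 mm) lie slide guides and black spring tubes, 44 mm high. The board's -y end has no fence or wall: there the fingers have room between lug and near edge.
- fence_end (a point): Aluminium fence along the jig's y on the board's near side, face at jig x = -32 mm, from y = -40 to 177 mm, top 47 mm above the bench. This point is the -y end of the face's top edge.
- end_stop (a point): Aluminium end stop across the +y end of the board: face at jig y = 165 mm, from x = -32 to 57 mm, top 47 mm above the bench. This point is on the face's top edge at jig x = 0.
- clamp_jaw (a joint): Sprung jaw, travel (m) along jig +x, 0 to 0.060 (hard end). Clamping face at jig x = 14 mm + travel. Starts near 0.016, pressed on the box. Spring 2.6 N at 0, 8 N at 0.042, 10.4 N at 0.060, some 4 N more from 0.020 to 0.038 as the pin climbs. Beyond 0.043 the pin drops behind the tooth; let go then, it returns to about 0.0417 and stays. Let go sooner, it springs back on the box.
- jaw_corner (a point): Upper front edge of the jaw plate at its +y end (jig y = 58 mm, 53 mm above the bench). The plate is 14 mm thick and runs from here to jig y = -85 mm; it moves with the jaw. Open on the pin it stands 88 mm from the fence.
- stop_pin (a joint): Sprung stop pin in the bridge behind the jaw (jig x = 150 mm, y = 0; round black knob, top 83 mm above the bench when down). Lift in m: 0 = down, about 0.008 while it rides over the tooth. It works by itself.
- push_lug (a point): Point on the front (-x) face of the red thumb lug, which is part of the jaw: lug 34 mm wide along y, 13 mm thick, from 16 to 77 mm above the bench; this point lies 55 mm above the bench, on its middle line (jig y = -69 mm), in the face's plane, and moves with the jaw. Push it along the jig's +x.
- box_center (a point): Centre of the small blue box that is clamped in the jig: 63 mm along the jig's x, 78 mm along y, 55 mm high, 0.09 to 0.16 kg, standing on the board (this point is 42 mm above the bench). At the start it lies between fence and jaw at jig y = 12 to 28 mm. Axes as the jig's.
- box_goal (a point): Where the box's centre is when the box stands on the board against fence and end stop (jig x = 0, y = 126 mm, 42 mm above the bench).
- flat_box: Bystander: flat red box 69 x 95 x 28 mm, origin at its underside.
- label_roll: Bystander: white roll of blank labels, 63 mm across, 40 mm high, origin at its underside.
- masking_tape: Bystander: pale tape roll, 84 mm across, 25 mm high, origin at its underside.
- stapler: Bystander: blue desk stapler 34 x 138 x 48 mm, origin at its underside.

How it is judged (in metres and radians):
On the way:
1. the jaw has been pushed past the stop pin, is let go and rests on the dropped pin (travel 39.5 to 44.5 mm), the box still where it was clamped (within 15 mm) (value of joint clamp_jaw between 0.0395 and 0.0445 m and value of joint stop_pin below 0.003 m and velocity of joint clamp_jaw below 0.01 m/s and contact force between the fingers and clamp_jaw below 0.3 N and distance of box_center from where it was at the start of the episode below 0.015 m), for 0.2 s.
At the end, for the whole second after the job is handed in: The jaw stays latched on the dropped stop pin (travel 39.5 to 44.5 mm, pin lift under 3 mm); the box stands flat and still on the board, against the end stop to within 12 mm and its centre within 15 mm of the place against fence and end stop (value of joint clamp_jaw between 0.0395 and 0.0445 m and value of joint stop_pin below 0.003 m and horizontal distance between box_center and box_goal below 0.015 m and y of box_center in the frame of jig above 0.114 m and height (world z) of box_center between 0.038 and 0.046 m and angle between box_center's own z axis and vertical below 0.1 rad and linear speed of small_box below 0.01 m/s); the robot touches nothing.
It fails at once if the box is lifted more than 8 mm off the board or tipped (height (world z) of box_center above 0.0505 m or angle between box_center's own z axis and vertical above 0.25 rad).
It fails at once if the jaw springs shut with no box in it (travel under 10 mm) (value of joint clamp_jaw below 0.01 m).
It fails at once if a bystander is moved more than 20 mm or lifted (distance of any of flat_box, label_roll, masking_tape, stapler from where it was at the start of the episode above 0.02 m).
It also fails if it takes over 43 s, if anything falls off the work surface, if the arm or the gripper's body presses on something with over 40 N, if the wrist force passes 120 N, or if a joint passes its speed limit or range.

ROBOT

A 6-joint arm with a two-finger parallel gripper is mounted at the origin on a cart in front of the work surface, level with it; the furniture and walls round the work are solid. World frame = base frame: x ahead of the robot, y to its left, z up, the work surface at z = 0. Lengths are in m, angles in degrees, forces in N, time in s.
With the tool pointing down it reaches from about 0.4 to 0.825 m from the base axis. Payload 7 kg.
Tool frame: the origin (TCP) lies where the fingers leave the gripper's body, on its centre line; the fingertips stand 66 mm ahead of it and the grasp point (between the pads) lies 47 mm ahead of it; z points along the fingers, y is the direction in which the jaws open and shut (so a half turn about z gives the same grasp; the last joint's range is limited). The gripper opens to 88 mm and grips with 3 to 60 N. Pads are 19 mm wide; open, the fingers measure 130 mm over their backs; the gripper's body (78 mm by 193 mm) begins 47 mm behind the grasp point.
Start: joints at [-57.577, 20.546, 0.682, 0, -70.136, -16.507], TCP at [0.185, -0.649, 0.292] pointing down, gripper open.
Joint ranges: [-176.03, 176.03], [-82.01, 121.73], [-58.28, 71.71], [-173.87, 95.51], [-174.79, -0.11], [-173.66, 173.66]. Speed limits (degrees/s): [136.94, 136.94, 172.46, 180, 180, 180].

INTERFACE

Orientations are given as [roll, pitch, yaw] about the fixed x, y, z axes, in that order (R = Rz(yaw) Ry(pitch) Rx(roll)).
In Python, from plant import get_obs, snapshot, close_job gives the robot as it stands.
- The arm moves only by the tool play_rows, never from a script. Its argument "series" is a list of rows, each a list of 5 numbers: the opening in per cent of the stroke, from 0 (shut) to 100 (fully open), then the shift along the tool's x, y, z in m, then the turn about the tool's z in degrees. In form: [[jaw, dx, dy, dz, spin], ...]. A call has 1 to 10 rows; each row is the pose to reach, as a shift and turn from the pose commanded when the call began, along the tool's axes at that moment; what a row does not reach only later rows make up. A row lasts 1/10 s, in which the tool goes at most 50 mm and 8.59 degrees, less where a joint would pass 70% of its speed; a pose out of reach is approached as far as the arm can. A call with a gripper value outside its range is refused whole. The fingers move at their own pace and stop on an object; the grip force is fixed at half the most. Time passes only in rows, so rows that repeat a pose let the fingers close. It gives the time, the measured TCP pose, the force and the opening at its end, in the units of the state.
- get_obs(): the state, without advancing time (a new reading comes with each control period).
- snapshot(name): name is "scene" or "side" or "wrist"; returns a dict with "frame" (400x640x3 uint8, red, green, blue), "z_map" (400x640 float32, m along the optical axis (not along the pixel's ray), 0 where there is no reading), "mtx" (3x3 intrinsics, pixels), "D" ([k1, k2, p1, p2, k3] as OpenCV has them; the pictures are not rectified), "camera_from_world" (4x4, takes a point from world to camera coordinates); the wrist camera has in their place "tool_from_camera" (4x4, takes a point from camera to tool coordinates, whose origin is the TCP and whose axes are the flange's). Camera axes: x right, y up, looking along -z (the intrinsics and any distortion apply to the point x, -y, -z); pixel columns grow to the right and rows downward; lengths in m; the calibration is good to about 2 mm. A picture is of the moment at which its call begins: read the wrist's pose just before it.
- close_job(): hands the job in, once; it reports no verdict.
The state is a dict: "clock": time; "joint_pos": joint angles; "qvel": joint speeds; "tau": joint torques, N m; "tool_pos": TCP position; "orientation": TCP orientation; "force": force on the tool from outside, world axes, zero at the start; "moment": the same for the moment, N m; "opening": finger opening in m.
Only numpy, scipy, OpenCV 4.12 (cv2) and the standard library are available. Lean on these libraries where they do the work, as an engineer would, in place of code of your own. Each camera call takes 0.05 s, during which the arm holds its last target.

## Working session

There is one attempt and no reset: what is moved stays moved. The work goes in short steps, Python scripts to look and compute and a tool call to move; the robot and the scene stay as the last step left them, time stands still between calls to the robot, and variables do not carry over. Pictures are saved under pics/ and viewed, and the job is handed in when it is done.

Besides the shell and the picture viewer there is one more tool, called as a command line: name --pt "numbers of a row" for each row, then --argument value for the rest. play_rows: Moves the arm, as the interface text tells. Its arguments: {"type":"object","properties":{"series":{"type":"array"}},"required":["series"]}

```bash
mkdir -p pics; ls; python3 - <<'E'
from plant import get_obs, snapshot
import cv2,numpy as np,pickle
print(get_obs())
for n in ("scene","side"):
    s=snapshot(n); pickle.dump(s,open(n+".pkl","wb"))
    cv2.imwrite(f"pics/{n}0.png",s["frame"][:,:,::-1]); print(s["mtx"],s["D"],s["camera_from_world"])
E
```

```text
pics
{'clock': 0.0, 'joint_pos': array([-5.75751916e+01,  2.05905259e+01,  6.33865883e-01, -1.78918967e-02,
       -7.01362459e+01, -1.65075633e+01]), 'qvel': array([ 0.0132129 ,  0.04589279,  0.05740569, -0.02631365, -0.01005289,
        0.06299937]), 'tau': array([-7.63051848e-04, -5.82726753e+01,  2.93056512e+01,  6.99719444e+00,
        6.95014576e-03, -1.33099084e-04]), 'tool_pos': array([ 0.18499394, -0.64876132,  0.29124057]), 'orientation': array([ 1.79906144e+02, -1.02744003e-02, -1.64088840e+02]), 'force': array([-0.00753629,  0.24813106, -0.63786996]), 'moment': array([ 0.04644757, -0.02589409, -0.0111302 ]), 'opening': 0.08754104493869558}
[[416.6309301    0.         318.50298212]
 [  0.         416.6309301  205.61517178]
 [  0.           0.           1.        ]] [-0.01477555  0.          0.          0.          0.        ] [[-0.58622255 -0.81001911  0.01456564  0.24171784]
 [ 0.35414232 -0.24004486  0.90385933 -0.30363429]
 [-0.72864692  0.53502103  0.42758175 -1.02350755]
 [ 0.          0.          0.          1.        ]]
[[463.04633781   0.         316.96402225]
 [  0.         463.04633781 203.06227346]
 [  0.           0.           1.        ]] [-0.10973592  0.          0.          0.          0.        ] [[ 0.82882769 -0.55887869 -0.02644378 -0.51423518]
 [ 0.28265462  0.37745747  0.88183458 -0.17307303]
 [-0.48285715 -0.73836337  0.47081685 -1.35439769]
 [ 0.          0.          0.          1.        ]]
```

View pics/scene0.png

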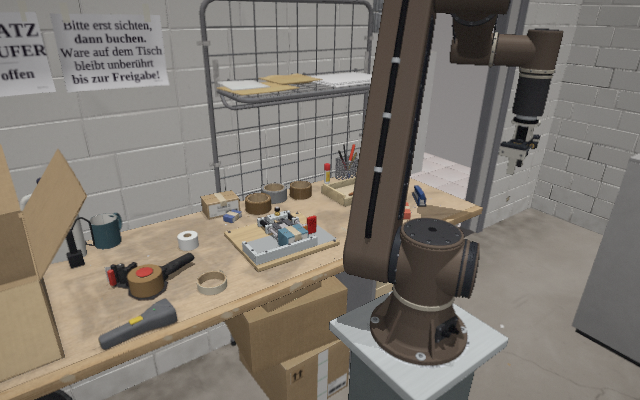

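View pics/side0.png

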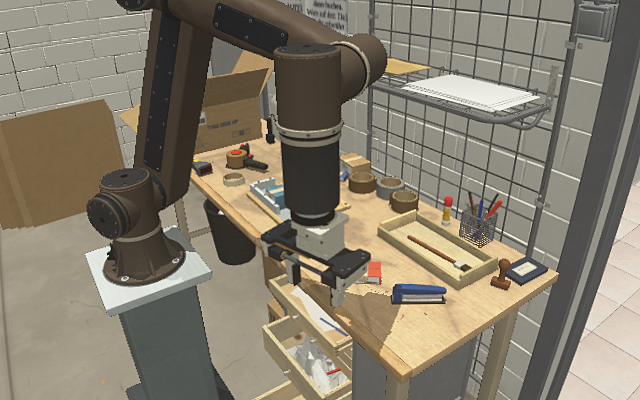

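```bash
cat > h.py <<'E'
import numpy as np,cv2,pickle
def world(s,u,v,z=None):
    p=cv2.undistortPoints(np.array([[[u,v]]],float),s["mtx"],s["D"])[0,0]
    d=s["z_map"][int(round(v)),int(round(u))] if z is None else z
    c=np.array([p[0]*d,-p[1]*d,-d,1]); return (np.linalg.inv(s["camera_from_world"])@c)[:3]
def cloud(s):
    H,W=s["z_map"].shape
    u,v=np.meshgrid(np.arange(W),np.arange(H))
    p=cv2.undistortPoints(np.stack([u,v],-1).reshape(-1,1,2).astype(float),s["mtx"],s["D"]).reshape(H,W,2)
    d=s["z_map"]; c=np.stack([p[...,0]*d,-p[...,1]*d,-d,np.ones_like(d)],-1)
    M=s.get("world_from_camera"); M=np.linalg.inv(s["camera_from_world"]) if M is None else M
    return (c@M.T)[...,:3]
def proj(s,P):
    M=np.linalg.inv(s["world_from_camera"]) if "world_from_camera" in s else s["camera_from_world"]
    P=np.atleast_2d(P); c=P@M[:3,:3].T+M[:3,3]
    return cv2.projectPoints((c*[1,-1,-1]).reshape(-1,1,3),np.zeros(3),np.zeros(3),s["mtx"],s["D"])[0][:,0]
E
python3 - <<'E'
from h import *
s=pickle.load(open("scene.pkl","rb")); X=cloud(s)
im=s["frame"][190:290,180:350,::-1]; cv2.imwrite("pics/c0.png",cv2.resize(im,None,fx=4.7,fy=4.7,interpolation=cv2.INTER_CUBIC))
for u,v in [(255,264),(337,240),(312,222),(316,262),(285,230),(188,240)]: print(u,v,X[v,u])
s=pickle.load(open("side.pkl","rb")); 
im=s["frame"][160:230,230:400,::-1]; cv2.imwrite("pics/c1.png",cv2.resize(im,None,fx=4.7,fy=4.7,interpolation=cv2.INTER_CUBIC))
E
```

```text
255 264 [0.4617258  0.19932794 0.01448292]
337 240 [ 0.43385583 -0.09103606  0.01558802]
312 222 [ 0.51671939 -0.0474955   0.05995416]
316 262 [0.38217557 0.03139081 0.00218344]
285 230 [0.50004539 0.0688783  0.0728201 ]
188 240 [0.66915978 0.32597939 0.03962739]
```

View pics/c0.png

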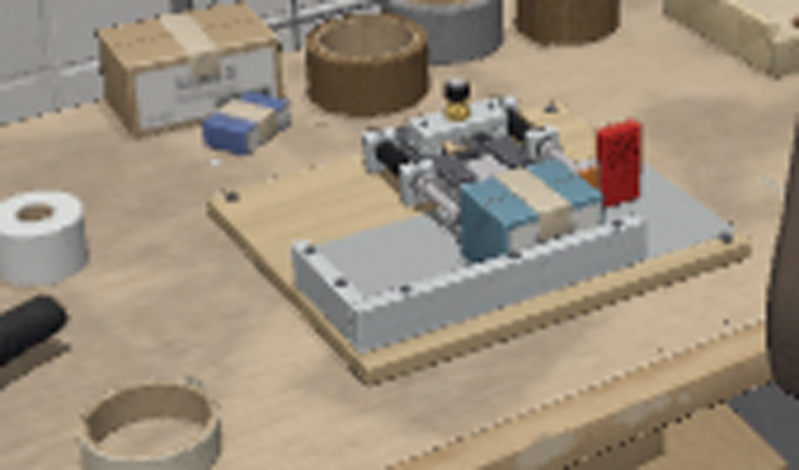

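View pics/c1.png

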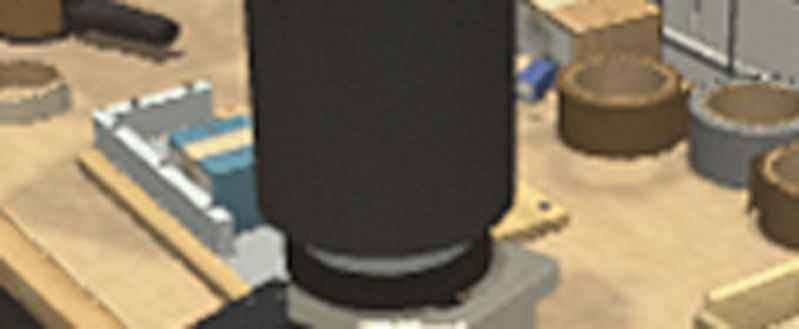

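```bash
cat >> h.py <<'E'
from scipy.optimize import least_squares
def jw(q,P):
    P=np.atleast_2d(np.array(P,float)); c,s=np.cos(q[2]),np.sin(q[2])
    return np.c_[q[0]+c*P[:,0]-s*P[:,1], q[1]+s*P[:,0]+c*P[:,1], P[:,2]]
def wj(q,P):
    P=np.atleast_2d(np.array(P,float))-[q[0],q[1],0]; c,s=np.cos(q[2]),np.sin(q[2])
    return np.c_[c*P[:,0]+s*P[:,1],-s*P[:,0]+c*P[:,1],P[:,2]]
def totool(obs,target,yaw):
    from math import radians
    ps=radians(obs["orientation"][2]); d=np.array(target)-obs["tool_pos"]
    sp=-(yaw-obs["orientation"][2]); sp=(sp+180)%360-180
    return np.round([d[0]*np.cos(ps)+d[1]*np.sin(ps), d[0]*np.sin(ps)-d[1]*np.cos(ps), -d[2], sp],4)
E
python3 - <<'E'
from h import *
from plant import get_obs
s=pickle.load(open("scene.pkl","rb"))
k=4.7
cr=np.array([[365,372],[208,206],[749,246]])/k+[180,190]
P=np.array([[-.06,.18,.015],[.205,.18,.015],[-.06,-.12,.015]])
f=lambda q:(proj(s,jw(q,P))-cr).ravel()
r=least_squares(f,[.5,.04,-.095]); q=r.x; print(q,np.degrees(q[2]),r.fun)
im=s["frame"][190:290,180:350,::-1]; im=cv2.resize(im,None,fx=k,fy=k,interpolation=cv2.INTER_CUBIC)
pts=[[-.06,.18,.015],[.205,.18,.015],[-.06,-.12,.015],[-.032,-.04,.047],[0,.165,.047],[-.032,.165,.047],[.03,.058,.053],[.15,0,.083]]
for p in proj(s,jw(q,pts)): cv2.circle(im,tuple(int(a) for a in (p-[180,190])*k),4,(0,0,255),1)
cv2.imwrite("pics/f0.png",im)
X=cloud(s); print(wj(q,[X[222,312],X[218,310],X[224,314]]))
tgt=jw(q,[[0,-.0,.30]])[0]; print(tgt,totool(get_obs(),tgt,np.degrees(q[2])+180))
E
```

```text
[ 0.48181458  0.02554628 -0.04128612] -2.3655204749749568 [-0.00441829  0.67530816 -1.04059967 -1.32820335  1.01908149 -0.1242392 ]
[[ 0.03788983 -0.07153887  0.05995416]
 [ 0.03957479 -0.06453553  0.07619348]
 [ 0.03846138 -0.08004018  0.04972719]]
[0.48181458 0.02554628 0.3       ] [-4.70300e-01  5.67100e-01 -8.70000e-03  1.82794e+01]
```

View pics/f0.png

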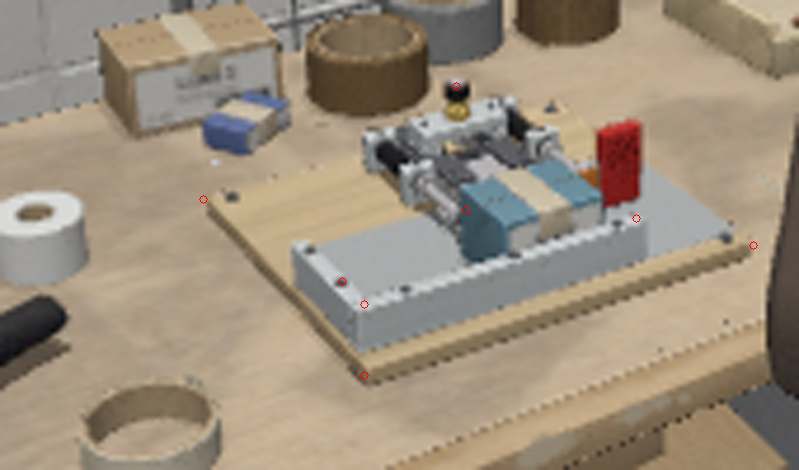

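play_rows --pt "100 -0.47 0.567 -0.009 18.3" --pt "100 -0.47 0.567 -0.009 18.3" --pt "100 -0.47 0.567 -0.009 18.3" --pt "50 -0.47 0.567 -0.009 18.3" --pt "0 -0.47 0.567 -0.009 18.3" --pt "0 -0.47 0.567 -0.009 18.3" --pt "0 -0.47 0.567 -0.009 18.3" --pt "0 -0.47 0.567 -0.009 18.3" --pt "0 -0.47 0.567 -0.009 18.3" --pt "0 -0.47 0.567 -0.009 18.3"

```text
clock: 1.1
tool_pos: [0.386, -0.1906, 0.2984]
orientation: [180.0, 0.0, 177.6]
force: [1.4, -1.2, 0.2]
opening: 0.0374
```

```bash
python3 - <<'E'
from h import *
from plant import get_obs
o=get_obs(); print(o)
tgt=[.482,.0255,.30]; print(totool(o,tgt,177.63))
E
```

```text
{'clock': 1.1, 'joint_pos': array([ 1.82337845e-01, -3.65806750e+00, -2.76259030e+01, -4.37999154e-03,
       -6.60022389e+01, -9.25677397e+01]), 'qvel': array([ 69.06856176,  -5.17409075,  -3.82426706,   0.21232352,
        -1.07280812, -68.55550627]), 'tau': array([ -8.1025672 , -24.50662136,  27.31431127,   6.4522393 ,
        -0.29969623,   1.97106689]), 'tool_pos': array([ 0.3860078 , -0.19055072,  0.29839461]), 'orientation': array([1.79994661e+02, 2.97162137e-02, 1.77612816e+02]), 'force': array([ 1.41181195, -1.2348147 ,  0.23450641]), 'moment': array([-0.09530255, -0.24711285, -0.00084718]), 'opening': 0.037384757884305564}
[-0.0869  0.2199 -0.0016 -0.0172]
```

play_rows --pt "0 -0.087 0.22 0 0" --pt "0 -0.087 0.22 0 0" --pt "0 -0.087 0.22 0 0" --pt "0 -0.087 0.22 0 0" --pt "0 -0.087 0.22 0 0" --pt "0 -0.087 0.22 0 0" --pt "0 -0.087 0.22 0 0"

```text
clock: 1.8
tool_pos: [0.4818, 0.0244, 0.2976]
orientation: [-180.0, -0.1, 177.7]
force: [-0.4, 0.5, 0.8]
opening: 0.0007
```

```bash
cat >> h.py <<'E'
def wrist(name):
    from plant import get_obs,snapshot
    from scipy.spatial.transform import Rotation as R
    o=get_obs(); s=snapshot("wrist"); T=np.eye(4); T[:3,:3]=R.from_euler("xyz",o["orientation"],degrees=True).as_matrix(); T[:3,3]=o["tool_pos"]
    s["world_from_camera"]=T@s["tool_from_camera"]; pickle.dump((o,s),open(name+".pkl","wb")); cv2.imwrite(f"pics/{name}.png",s["frame"][:,:,::-1]); return o,s
E
python3 - <<'E'
from h import *
o,s=wrist("w1"); print(o["tool_pos"],o["orientation"],o["opening"],o["joint_pos"]); print(s["tool_from_camera"])
E
```

```text
[0.48183122 0.02441513 0.29763606] [-1.79968793e+02 -8.00910171e-02  1.77721944e+02] 0.0006764261429533958 [ 2.63184628e+01  1.93280514e+00 -2.22542043e+01 -1.19789574e-02
 -6.58982487e+01 -1.18591598e+02]
[[ 6.83318703e-04  9.63095889e-01  2.69157651e-01  7.17956149e-02]
 [ 9.99999629e-01 -7.99037505e-04  3.20374640e-04  2.44965531e-05]
 [ 5.23618557e-04  2.69157333e-01 -9.63096078e-01 -9.24784337e-02]
 [ 0.00000000e+00  0.00000000e+00  0.00000000e+00  1.00000000e+00]]
```

View pics/w1.png

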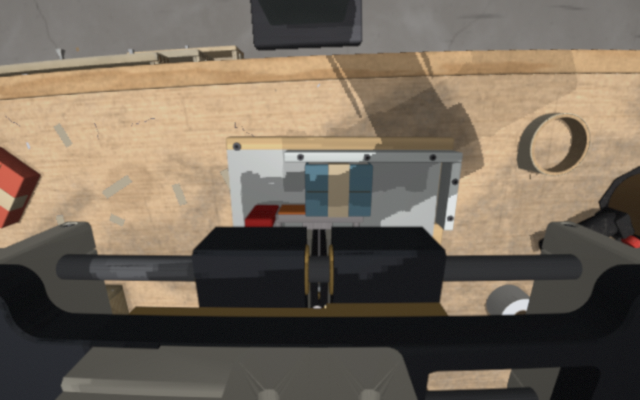

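```bash
python3 - <<'E'
from h import *
o,s=pickle.load(open("w1.pkl","rb"))
im=s["frame"][125:235,220:475,::-1]; cv2.imwrite("pics/w1c.png",cv2.resize(im,None,fx=3.1,fy=3.1,interpolation=cv2.INTER_CUBIC))
q=[.4818,.0255,-.0413]
X=cloud(s)
for u,v in [(300,157),(450,170),(450,210),(340,175),(340,210),(320,165),(318,200),(358,200),(262,210),(262,222),(245,180),(420,190)]:
    print(u,v,np.round(wj(q,X[v,u])[0],4))
E
```

```text
300 157 [-0.028  -0.0236  0.0493]
450 170 [-0.0119  0.1619  0.0427]
450 210 [0.0391 0.1666 0.0466]
340 175 [-0.0103  0.023   0.0705]
340 210 [0.0318 0.024  0.0699]
320 165 [-0.0216  0.0002  0.0695]
318 200 [ 0.0197 -0.002   0.0695]
358 200 [0.0194 0.0448 0.0701]
262 210 [ 0.0401 -0.0734  0.0449]
262 222 [ 0.0446 -0.0676  0.0766]
245 180 [ 0.0072 -0.1003  0.016 ]
420 190 [0.0207 0.1369 0.0149]
```

View pics/w1c.png

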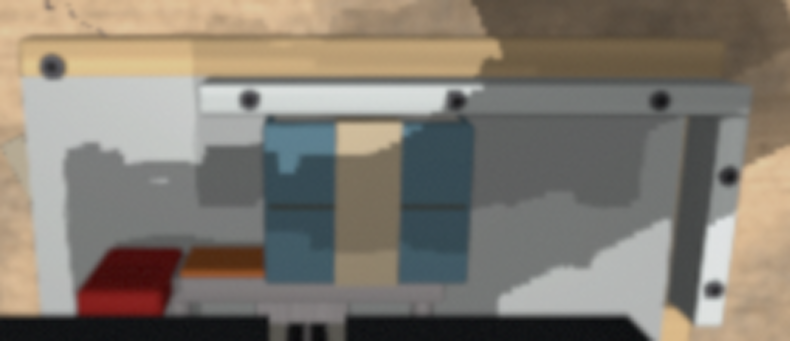

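```bash
python3 - <<'E'
from h import *
o,s=pickle.load(open("w1.pkl","rb"))
k=3.1
cr=np.array([[200,113],[717,116],[695,325],[20,40]])/k+[220,125]
P=np.array([[-.032,-.04,.047],[-.032,.165,.047],[.057,.165,.047],[-.06,-.12,.015]])
f=lambda q:(proj(s,jw(q,P))-cr).ravel()
r=least_squares(f,[.48,.025,-.04]); q=r.x; print(q,np.degrees(q[2]),r.fun.round(2))
X=cloud(s)
for u,v in [(300,157),(340,175),(262,210),(262,213),(262,222),(250,222),(270,222),(420,190)]:
    print(u,v,np.round(wj(q,X[v,u])[0],4))
# lug front face: red pixels
hsv=cv2.cvtColor(s["frame"],cv2.COLOR_RGB2HSV); J=wj(q,X.reshape(-1,3)).reshape(X.shape)
red=((hsv[...,0]<6)|(hsv[...,0]>174))&(hsv[...,1]>150); red[:,:235]=0;red[:,300:]=0;red[:190]=0;red[235:]=0
p=J[red]; 
for a,b in [(0.02,.04),(.04,.055),(.055,.07),(.073,.08)]:
    m=(p[:,2]>a)&(p[:,2]<b); print(a,b,m.sum(),np.median(p[m],0).round(4), p[m][:,:2].min(0).round(4),p[m][:,:2].max(0).round(4))
bl=(hsv[...,0]>90)&(hsv[...,0]<110)&(hsv[...,1]>90)&(J[...,2]>.067)&(J[...,2]<.073)
print("box",J[bl].min(0),J[bl].max(0))
E
```

```text
[ 0.49206307  0.02230618 -0.03721379] -2.132193324194239 [-0.23  0.69  1.45 -0.26  0.14  0.49 -1.43 -0.57]
300 157 [-0.0385 -0.0207  0.0493]
340 175 [-0.0206  0.0259  0.0705]
262 210 [ 0.0294 -0.0708  0.0449]
262 213 [ 0.0287 -0.068   0.0592]
262 222 [ 0.034  -0.065   0.0766]
250 222 [ 0.0338 -0.0789  0.0772]
270 222 [ 0.0338 -0.0555  0.077 ]
420 190 [0.0109 0.1396 0.0149]
0.02 0.04 89 [ 0.0298 -0.0679  0.0319] [ 0.0294 -0.0832] [ 0.0311 -0.0537]
0.04 0.055 77 [ 0.0297 -0.0683  0.0502] [ 0.0284 -0.0833] [ 0.0311 -0.0538]
0.055 0.07 105 [ 0.0295 -0.0664  0.0624] [ 0.0286 -0.0831] [ 0.0354 -0.0528]
0.073 0.08 235 [ 0.0339 -0.0686  0.0766] [ 0.0293 -0.0841] [ 0.0392 -0.0533]
box [-0.02986164 -0.01221812  0.06843736] [0.02516603 0.0605635  0.07185857]
```

```bash
cat >> h.py <<'E'
Q=np.array([0.49206,0.02231,-0.03721])
def here():
    from plant import get_obs
    o=get_obs(); print(o["clock"],"jig",wj(Q,o["tool_pos"])[0].round(4),"yaw",o["orientation"].round(2),"F",o["force"].round(2)); return o
E
python3 - <<'E'
from h import *
o=here(); print(totool(o,jw(Q,[[0,-.07,.101]])[0],177.87))
E
```

```text
1.85 jig [-0.0105  0.0009  0.2978] yaw [-1.7998e+02 -7.0000e-02  1.7765e+02] F [-0.64 -0.01  0.12]
[-0.0108 -0.0709  0.1968 -0.2213]
```

play_rows --pt "0 -0.005 -0.05 0.0 -0.2" --pt "0 -0.011 -0.07 0.04 -0.2" --pt "0 -0.011 -0.07 0.085 -0.2" --pt "0 -0.011 -0.07 0.13 -0.2" --pt "0 -0.011 -0.07 0.165 -0.2" --pt "0 -0.011 -0.07 0.185 -0.2" --pt "0 -0.011 -0.07 0.197 -0.2" --pt "0 -0.011 -0.07 0.197 -0.2" --pt "0 -0.011 -0.07 0.197 -0.2"

```text
clock: 2.75
tool_pos: [0.4899, -0.0475, 0.1017]
orientation: [-180.0, 0.0, 177.8]
force: [0.7, 0.2, 0.6]
opening: 0.0003
```

```bash
python3 - <<'E'
from h import *
o=here(); wrist("w2")
E
```

```text
2.75 jig [ 0.0004 -0.0699  0.1017] yaw [-179.99    0.    177.75] F [0.72 0.24 0.64]
```

View pics/w2.png

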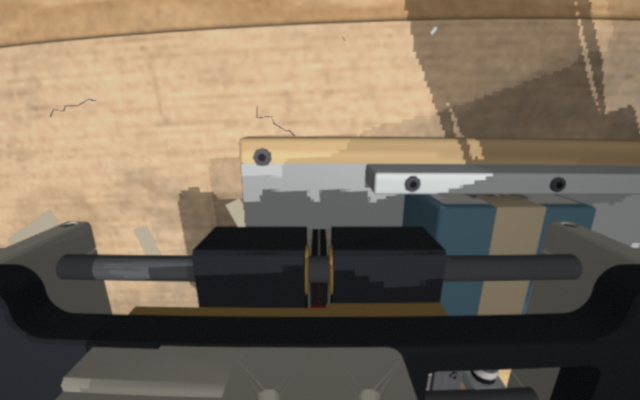

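play_rows --pt "0 -0.01 0 0 0" --pt "0 -0.015 0 0 0" --pt "0 -0.02 0 0 0" --pt "0 -0.025 0 0 0" --pt "0 -0.03 0 0 0" --pt "0 -0.03 0 0 0"

```text
clock: 3.4
tool_pos: [0.5188, -0.0481, 0.1009]
orientation: [-180.0, -0.2, 177.8]
force: [-5.8, 0.7, 4.7]
opening: 0.0004
```

```bash
python3 - <<'E'
from h import *
o=here()
E
```

```text
3.4 jig [ 0.0294 -0.0694  0.1009] yaw [-179.96   -0.21  177.78] F [-5.77  0.67  4.69]
```

play_rows --pt "0 -0.005 0 0 0" --pt "0 -0.01 0 0 0" --pt "0 -0.014 0 0 0" --pt "0 -0.018 0 0 0" --pt "0 -0.021 0 0 0" --pt "0 -0.024 0 0 0" --pt "0 -0.024 0 0 0"

```text
clock: 4.1
tool_pos: [0.5421, -0.0491, 0.1008]
orientation: [-180.0, -0.3, 177.8]
force: [-7.7, 0.6, 5.3]
opening: 0.0007
```

```bash
python3 - <<'E'
from h import *
o=here()
E
```

```text
4.1 jig [ 0.0526 -0.0695  0.1008] yaw [-179.96   -0.28  177.77] F [-7.68  0.55  5.33]
```

```bash
python3 - <<'E'
from h import *
from plant import snapshot
for n in ("scene","side"):
    s=snapshot(n); pickle.dump(s,open(n+"1.pkl","wb"))
    c=s["frame"][180:280,200:370,::-1] if n=="scene" else s["frame"][140:240,210:380,::-1]
    cv2.imwrite(f"pics/{n}1.png",cv2.resize(c,None,fx=4,fy=4,interpolation=cv2.INTER_CUBIC))
here()
for f in ("scene.pkl","scene1.pkl"):
    s=pickle.load(open(f,"rb")); X=cloud(s); J=wj(Q,X.reshape(-1,3)).reshape(X.shape)
    hsv=cv2.cvtColor(s["frame"],cv2.COLOR_RGB2HSV); red=((hsv[...,0]<6)|(hsv[...,0]>174))&(hsv[...,1]>150)&(abs(J[...,1]+.07)<.03)&(J[...,2]>.03)&(J[...,2]<.09)
    p=J[red]; print(f,len(p),np.median(p,0).round(4)); v,u=np.where(red); print(u.min(),u.max(),v.min(),v.max())
    # knob
E
```

```text
4.2 jig [ 0.0525 -0.0695  0.1008] yaw [-179.96   -0.27  177.77] F [-8.72  2.6   5.28]
scene.pkl 114 [ 0.0292 -0.0673  0.0588]
307 315 216 230
scene1.pkl 6 [ 0.0677 -0.0545  0.0556]
301 304 218 226
```

View pics/scene1.png

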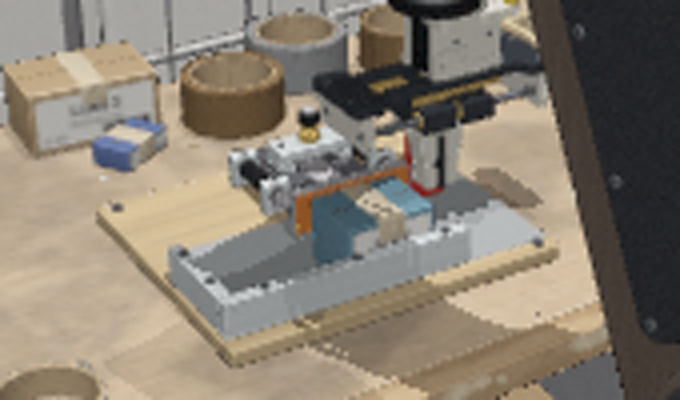

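View pics/side1.png

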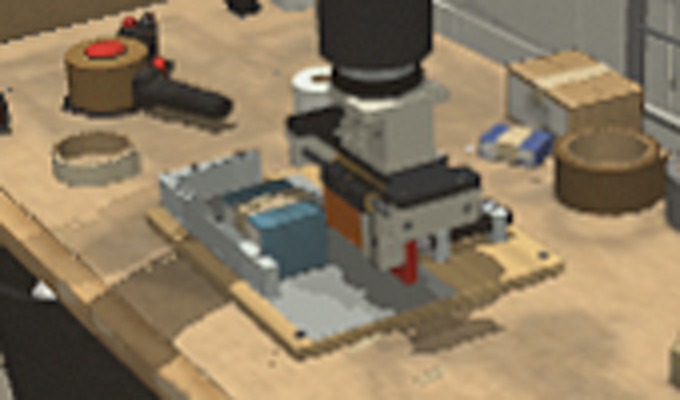

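play_rows --pt "0 -0.002 0 0 0" --pt "0 -0.003 0 0 0" --pt "0 -0.003 0 0 0" --pt "0 0.001 0 0 0" --pt "0 0.005 0 0 0" --pt "0 0.008 0 0 0" --pt "0 0.012 0 0 0" --pt "0 0.017 0 0 0" --pt "0 0.022 0 0 0" --pt "0 0.022 0 0 0"

```text
clock: 5.2
tool_pos: [0.5217, -0.0479, 0.1014]
orientation: [180.0, 0.0, 177.8]
force: [0.5, 0.5, -0.5]
opening: 0.0003
```

```bash
python3 - <<'E'
from h import *
from plant import snapshot
here()
for n in ("scene","side"):
    s=snapshot(n); pickle.dump(s,open(n+"2.pkl","wb"))
    c=s["frame"][180:280,200:370,::-1] if n=="scene" else s["frame"][140:240,210:380,::-1]
    cv2.imwrite(f"pics/{n}2.png",cv2.resize(c,None,fx=4,fy=4,interpolation=cv2.INTER_CUBIC))
E
```

```text
5.2 jig [ 0.0322 -0.069   0.1014] yaw [1.7999e+02 1.0000e-02 1.7782e+02] F [ 0.5   0.51 -0.48]
```

View pics/scene2.png

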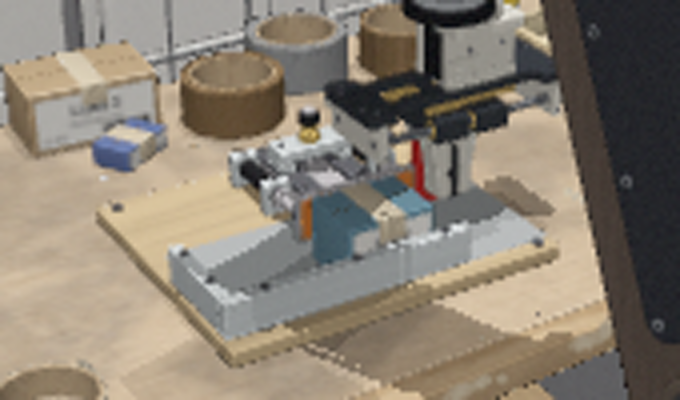

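View pics/side2.png

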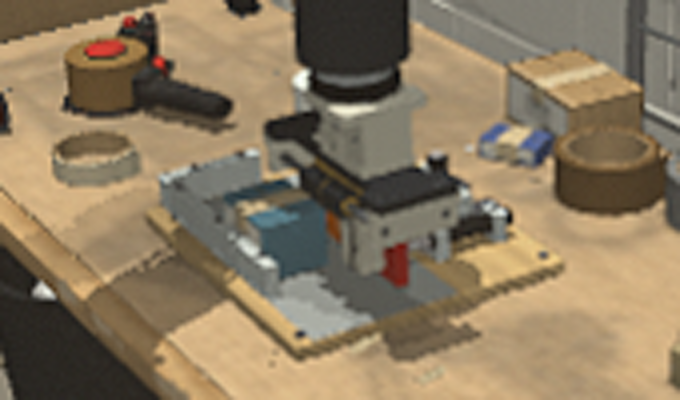

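play_rows --pt "0 0.01 0 0 0" --pt "0 0.02 0 0 0" --pt "0 0.032 0 0.004 0" --pt "0 0.032 0 0.009 0" --pt "0 0.032 0.01 0.009 0" --pt "0 0.032 0.02 0.009 0" --pt "0 0.032 0.025 0.009 0" --pt "0 0.032 0.025 0.009 0"

```text
clock: 6.1
tool_pos: [0.4915, -0.0207, 0.0923]
orientation: [180.0, 0.0, 177.9]
force: [-0.1, -1.3, 0.6]
opening: 0.0007
```

```bash
python3 - <<'E'
from h import *
here(); wrist("w3")
from plant import snapshot
s=snapshot("scene"); X=cloud(s); J=wj(Q,X.reshape(-1,3)).reshape(X.shape)
hsv=cv2.cvtColor(s["frame"],cv2.COLOR_RGB2HSV); red=((hsv[...,0]<6)|(hsv[...,0]>174))&(hsv[...,1]>150)&(abs(J[...,1]+.07)<.03)&(J[...,2]>.03)&(J[...,2]<.09)
p=J[red]; print(len(p),np.median(p,0).round(4))
c=s["frame"][180:280,200:370,::-1];cv2.imwrite(f"pics/scene3.png",cv2.resize(c,None,fx=4,fy=4,interpolation=cv2.INTER_CUBIC))
E
```

```text
6.1 jig [ 0.001  -0.043   0.0923] yaw [1.7999e+02 2.0000e-02 1.7790e+02] F [-0.06 -1.27  0.61]
0 [nan nan nan]
  return _methods._mean(a, axis=axis, dtype=dtype,
  ret = um.true_divide(
```

View pics/w3.png

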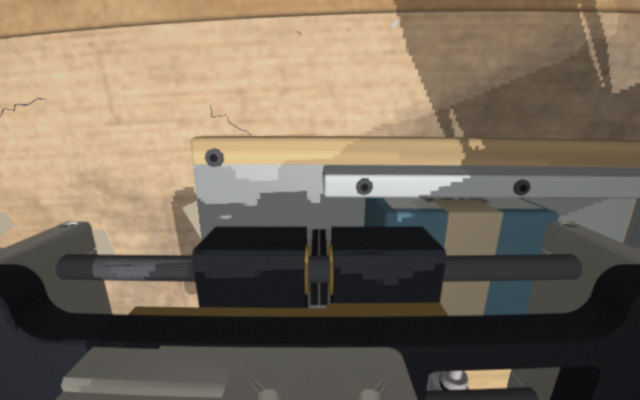

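View pics/scene3.png

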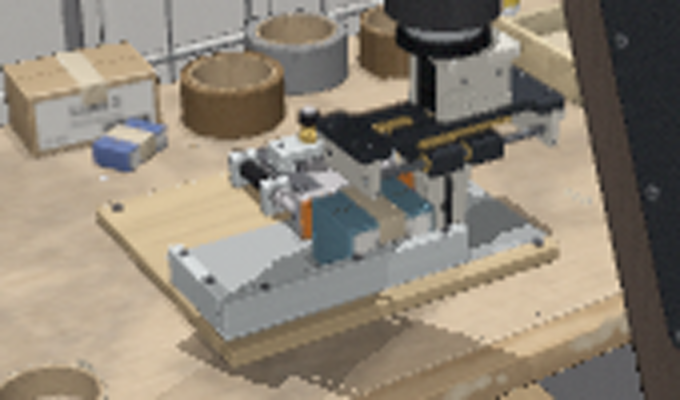

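play_rows --pt "0 0 0.004 0 0" --pt "0 0 0.01 0 0" --pt "0 0 0.018 0 0" --pt "0 0 0.027 0 0" --pt "0 0 0.036 0 0" --pt "0 0 0.045 0 0" --pt "0 0 0.054 0 0" --pt "0 0 0.062 0 0" --pt "0 0 0.068 0 0" --pt "0 0 0.07 0 0"

```text
clock: 7.2
tool_pos: [0.4937, 0.049, 0.0923]
orientation: [180.0, 0.0, 177.9]
force: [0.9, -0.2, 0.0]
opening: 0.0006
```

```bash
python3 - <<'E'
from h import *
here()
from plant import snapshot
s=snapshot("scene")
c=s["frame"][180:280,200:370,::-1];cv2.imwrite(f"pics/scene4.png",cv2.resize(c,None,fx=4,fy=4,interpolation=cv2.INTER_CUBIC))
wrist("w4")
E
```

```text
7.2 jig [0.0007 0.0267 0.0923] yaw [180.     0.   177.86] F [ 0.89 -0.25  0.04]
```

View pics/scene4.png

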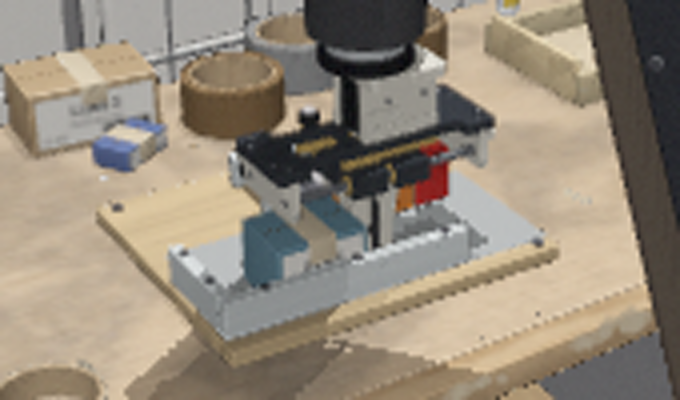

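View pics/w4.png

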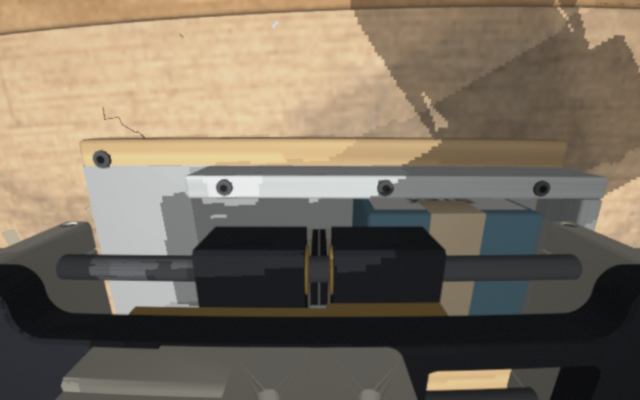

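play_rows --pt "0 0 0.007 0 0" --pt "0 0 0.014 0 0" --pt "0 0 0.021 0 0" --pt "0 0 0.027 0 0" --pt "0 0 0.031 0 0" --pt "0 0 0.034 0 0" --pt "0 0 0.036 0 0" --pt "0 0 0.036 0 0"

```text
clock: 8.1
tool_pos: [0.4951, 0.0845, 0.0923]
orientation: [180.0, 0.0, 177.8]
force: [1.0, -0.6, -1.0]
opening: 0.0005
```

```bash
python3 - <<'E'
from h import *
here()
o,s=wrist("w5")
from plant import snapshot
s=snapshot("scene")
c=s["frame"][180:280,200:370,::-1];cv2.imwrite(f"pics/scene5.png",cv2.resize(c,None,fx=4,fy=4,interpolation=cv2.INTER_CUBIC))
E
```

```text
8.1 jig [0.0008 0.0622 0.0923] yaw [1.7999e+02 1.0000e-02 1.7783e+02] F [ 1.01 -0.63 -0.95]
```

View pics/scene5.png

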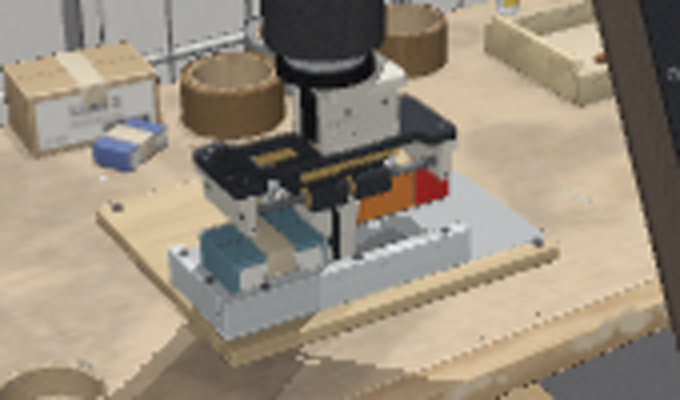

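View pics/w5.png

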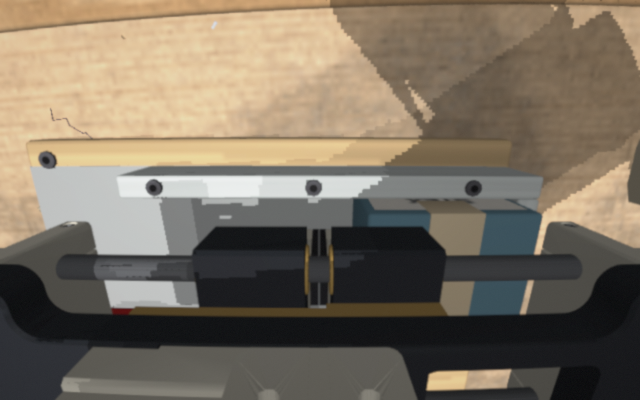

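Near the stop; I creep on until the force rises.

play_rows --pt "0 0 0.002 0 0" --pt "0 0 0.004 0 0" --pt "0 0 0.004 0 0"

```text
clock: 8.5
tool_pos: [0.4951, 0.0881, 0.0922]
orientation: [-180.0, -0.0, 177.8]
force: [-0.8, -1.9, 0.7]
opening: 0.0003
```

play_rows --pt "0 0 0.001 0 0" --pt "0 0 0.002 0 0" --pt "0 0 0.002 0 0"

```text
clock: 8.8
tool_pos: [0.495, 0.0886, 0.0923]
orientation: [-179.9, -0.1, 177.8]
force: [2.8, -12.8, 3.0]
opening: 0.0006
```

```bash
python3 -c "
from h import *
here()"
```

```text
8.8 jig [0.0004 0.0663 0.0923] yaw [-1.7986e+02 -7.0000e-02  1.7780e+02] F [  2.83 -12.83   2.99]
```

play_rows --pt "0 0 -0.002 0 0" --pt "0 0 -0.006 0 0" --pt "0 0 -0.015 0 0" --pt "0 0 -0.025 -0.01 0" --pt "0 0 -0.03 -0.05 0" --pt "0 0 -0.05 -0.1 0" --pt "0 0.03 -0.06 -0.15 0" --pt "0 0.07 -0.06 -0.2 0" --pt "0 0.07 -0.06 -0.2 0" --pt "0 0.07 -0.06 -0.2 0"

```text
clock: 9.8
tool_pos: [0.4224, 0.0324, 0.2967]
orientation: [179.8, 0.4, 177.8]
force: [0.4, 0.1, -1.3]
opening: 0.0005
```

```bash
python3 - <<'E'
from h import *
here()
from plant import snapshot
o,s=wrist("w6")
X=cloud(s); J=wj(Q,X.reshape(-1,3)).reshape(X.shape); hsv=cv2.cvtColor(s["frame"],cv2.COLOR_RGB2HSV)
bl=(hsv[...,0]>90)&(hsv[...,0]<110)&(hsv[...,1]>90)&(J[...,2]>.066)&(J[...,2]<.074)
print("box",J[bl].min(0).round(4),J[bl].max(0).round(4))
s=snapshot("scene"); X=cloud(s); J=wj(Q,X.reshape(-1,3)).reshape(X.shape)
hsv=cv2.cvtColor(s["frame"],cv2.COLOR_RGB2HSV); red=((hsv[...,0]<6)|(hsv[...,0]>174))&(hsv[...,1]>150)&(abs(J[...,1]+.07)<.03)&(J[...,2]>.03)&(J[...,2]<.09)
p=J[red]; print("lug",len(p),np.median(p,0).round(4))
c=s["frame"][180:280,200:370,::-1];cv2.imwrite(f"pics/scene6.png",cv2.resize(c,None,fx=4,fy=4,interpolation=cv2.INTER_CUBIC))
E
```

```text
9.8 jig [-0.07    0.0075  0.2967] yaw [179.77   0.4  177.84] F [ 0.39  0.1  -1.32]
box [-0.0321  0.0861  0.0673] [-0.016   0.0934  0.0705]
lug 114 [ 0.0548 -0.0669  0.0581]
```

View pics/scene6.png

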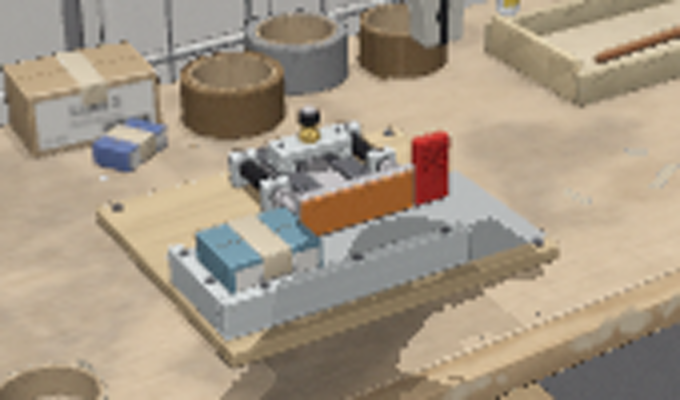

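View pics/w6.png

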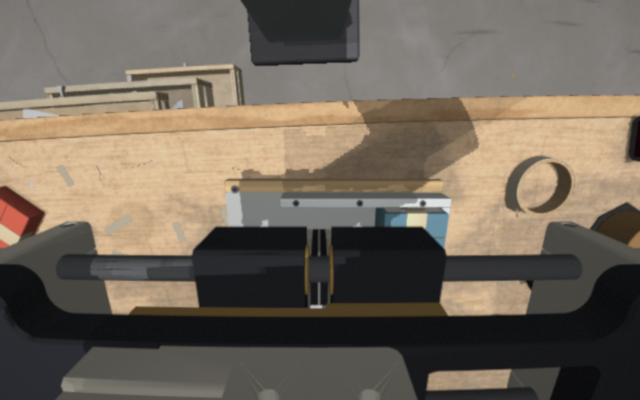

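```bash
python3 -c "
from plant import close_job,get_obs
print(get_obs()['qvel'].round(2)); print(close_job())"
```

```text
[-0.3   2.81 -0.65 -0.17  0.6   0.01]
the job is handed in; nothing more can be done
None
```

The job is done and handed in after about 10 s of robot time; no verdict was reported. With closed fingertips I pushed the lug to about 51 mm travel. I then let the jaw come back onto the stop pin and pushed the box along the fence to the end stop.

**Jaw:** After I let go, the force on the fingers was close to zero. In the last picture the lug stands 25.6 mm from its starting place, which puts the jaw at about 41.6 mm travel, resting on the pin. The knob looks down in the picture; I did not measure its height.

**Box:** The force rose to about 13 N when the box met the end stop. Its rear edge was last measured at jig y = 86 mm (87 mm expected) and its fence side at x = -32 mm. It stands flat.

**Robot and bystanders:** The gripper was clear of everything, about 0.3 m up. The arm had no contact with the bystanders along its path, but I did not measure their positions again. The arm still had a small residual motion, at most 2.8°/s in one joint, when I handed in.

**One disagreement:** A first jig pose from the scene camera was about 10 mm off the one from the wrist camera. I worked with the wrist camera's, and the contacts with the lug and the end stop agreed with it.

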